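Ease the sensor case's lid shut

ROBOT

A 6-joint arm with a two-finger parallel gripper is mounted at the origin on a cart in front of the work surface, level with it; the furniture and walls round the work are solid. World frame = base frame: x ahead of the robot, y to its left, z up, the work surface at z = 0. Lengths are in m, angles in rad, forces in N, time in s.
With the tool pointing down it reaches from about 0.25 to 0.8 m from the base axis. Payload 8.5 kg.
Tool frame: the origin (TCP) lies midway between the tips of the shut fingers; the grasp point (between the pads) lies 19 mm behind it; z points along the fingers, y is the line along which they close (so a half turn about z gives the same grasp; the last joint's range is limited). The gripper opens to 85 mm and grips with 20 to 120 N. Pads are 22 mm wide; open, the fingers measure 114 mm over their backs; the gripper's body (76 mm by 85 mm) begins 54 mm behind the grasp point. The pads swing forward as they close: fully open they stand 13 mm farther back than shut.
Start: joints at [1.272, 0.238, -0.013, 1.319, 0, 1.571], TCP at [0.155, 0.502, 0.231] pointing down, gripper open.
Joint ranges: [-2.66, 2.66], [-1.03, 1.9], [-1.14, 1.46], [-1.82, 2.27], [-1.45, 1.34], [-3.14, 3.14]. Speed limits (rad/s): [2.22, 2.22, 2.79, 3.14, 3.14, 3.14].

INTERFACE

Orientations are given as a unit quaternion [x, y, z, w].
In Python, from bench import status, vision, robot gives the robot as it stands. The module is installed in compiled form; this text tells all that it offers.
- The arm moves only by the shell command python3 -m creep 'ROWS' [OPENING]. ROWS is JSON, a list of rows, each a list of 6 numbers: the shift along the tool's x, y, z each as a share of 0.4 m, from -1 to 1, then the turn, a rotation vector about the tool's x, y, z each as a share of pi rad, from -1 to 1. A call has 1 to 5 rows; each row is the pose to reach, as a shift and turn from the pose commanded when the call began, along the tool's axes at that moment, turning the shorter way round; what a row does not reach only later rows make up. A row lasts 1/8 s, in which the tool goes at most 62.5 mm and 10.7 degrees, less where a joint would pass 70% of its speed; a pose out of reach is approached as far as the arm can. A call with a number of a shift or a turn outside -1 to 1 is refused whole. A call with a gripper value outside its range is refused whole. OPENING is the opening, from -1 (shut) to 1 (fully open), so that 0 is half open, set as the call begins (- or left out, the last holds). The fingers move at their own pace and stop on an object; the grip force is fixed at half the most. Time passes only in rows, so rows that repeat a pose let the fingers close. It gives the time, the measured TCP pose, the force, the opening and the grip force at its end, in the units of the state.
- status.get_obs(): the state, without advancing time (a new reading comes with each control period).
- vision.grab_frame(name): name is "side" or "top" or "wrist"; returns a dict with "color" (400x640x3 uint8, blue, green, red), "camera_matrix" (3x3 intrinsics, pixels), "R" (3x3) and "t" (3): a world point X has camera coordinates R X + t; the wrist camera has in their place "tool_from_camera" (4x4, takes a point from camera to tool coordinates, whose origin is the TCP and whose axes are the flange's). Camera axes: x right, y down, z forward; pixel columns grow to the right and rows downward; lengths in m; the calibration is good to about 2 mm. The wrist camera is an equidistant fisheye: a pixel r from the principal point sees the ray r / f radians off the axis. A picture is of the moment at which its call begins: read the wrist's pose just before it. There is no depth.
- robot.sign_off(): hands the job in; it is judged then, once.
The state is a dict: "time_s": time; "joint_pos": joint angles; "joint_vel": joint speeds; "joint_torque": joint torques, N m; "tcp_pos": TCP position; "tool_rot": TCP orientation; "contact_force": force on the tool from outside, world axes, zero at the start; "ft_torque": the same for the moment, N m; "opening": finger opening in m; "grasp_force": force on a finger pad.
Only numpy, scipy, OpenCV 4.12 (cv2) and the standard library are available. Lean on these libraries where they do the work, as an engineer would, in place of code of your own. Each camera call takes 0.05 s, during which the arm holds its last target. There are 200 camera calls.

TASK

The orange lid of the small black case stands open. Without gripping anything, tip it forward with a finger, catch it on your fingers as it falls and lower it slowly all the way shut, keeping it supported from below by its front lip so that it never slams. Leave the sensor in the case and the things round it where they are, and finish clear of everything.

Things in the scene. Friction and masses are not known exactly. Their poses are not given: they have to be found in the camera images.
- case: Open black case, fixed to the worktop, 110 (x, depth) x 190 (y, width) x 75 (z, rim height) mm, walls 5 mm. Origin: centre of its underside. +x points from its front wall to its hinged back wall, roughly away from the robot (turned by its yaw); +y along its width; +z up. A loose sensor lies in it below the rim.
- lid (a joint): Angle of the orange lid (rad): 0 shut flat on the rim, pi/2 upright, 1.75 wide open, leaning back on a stop. Hinged at the top of the back wall. Within about 8 degrees of upright hinge friction holds it; farther forward it falls, slowed by a damper, shutting in roughly 2 s; unsupported it lands at 1.2 to 1.8 rad/s, even when released 1 cm up. Bearing it at the lip takes 1 to 3 N.
- lip (a point): Middle of the free edge of the lid's front lip, half-way through its 6 mm thickness, 147 mm from the hinge line. The lip is 64 mm wide; lid shut, it overhangs the front wall by 34 mm at height 78 mm, with free space below down to the worktop. Axes as the lid's: -x from hinge to lip edge, +z out of its outer face (up when shut).
- hinge_mid (a point): Middle of the hinge line at the back wall, 75 mm above the worktop (x = +58 mm, y = 0 in the case's frame), along the case's y. The lid's underside lies on this line. The lid is a plate 6 mm thick, 116 x 196 mm, 0.24 kg, plus the lip; a panel on its outer side, not on the lip, is raised by 3 to 5 mm more.
- sensor: Small black pressure sensor with a blue display, 60 x 94 x 48 mm, loose in the case's foam nest. Origin: centre of its underside. To be left alone.
- fitting_black: Upright black push fitting, 19 mm diameter, 32 mm tall, loose, beside the case. Origin: centre of its underside. To be left alone.
- fitting_blue: Upright push fitting with a blue collar, 19 mm diameter, 32 mm tall, loose, beside the case. Origin: centre of its underside. To be left alone.
- marker: Black and white marker pen, 80 x 100 x 16 mm as it lies askew, loose, beside the case. Origin: centre of its underside. To be left alone.
There are look-alikes about, which are no part of the job. Of the things that look like the case, the larger one is meant.

How it is judged:
On the way:
1. the falling lid is caught and borne on the fingers, between 17 and 70 degrees open, turning at less than 0.8 rad/s (value of joint lid between 0.3 and 1.22 rad and velocity of joint lid between -0.8 and 0.8 rad/s and contact force between the fingers and case above 0.3 N), for 0.2 s.
At the end, for the whole second after the job is handed in: The lid is fully shut (within 0.02 rad) and at rest; the sensor, both fittings and the marker are within 15 mm of where they stood (value of joint lid below 0.02 rad and velocity of joint lid between -0.05 and 0.05 rad/s and linear speed of sensor below 0.02 m/s and distance of each of sensor, fitting_black, fitting_blue, marker from where it was at the start of the episode below 0.015 m); the robot touches nothing.
It fails at once if the lid comes down unsupported: faster than 0.8 rad/s in its last 20 degrees (value of joint lid below 0.35 rad and velocity of joint lid below -0.8 rad/s).
It fails at once if the lid or the case is gripped or pressed with more than 15 N (contact force between any of the fingers, the arm and case above 15 N).
It fails at once if the sensor, a fitting or the marker is moved by more than 15 mm or lifted (distance of any of sensor, fitting_black, fitting_blue, marker from where it was at the start of the episode above 0.015 m).
It also fails if it takes over 45 s, if anything falls off the work surface, if the arm or the gripper's body presses on something with over 40 N, if the wrist force passes 120 N, or if a joint passes its speed limit or range.

## Working session

There is one attempt and no reset: what is moved stays moved. The work goes in short steps, Python scripts to look and compute and a shell command to move; the robot and the scene stay as the last step left them, time stands still between calls to the robot, and variables do not carry over. Pictures are saved under pics/ and viewed, at most 10 in all, crops included, and the job is handed in when it is done.

```bash
mkdir -p pics
python3 - <<'E'
from bench import status, vision
import cv2,pickle
o=status.get_obs(); print({k:(v if not hasattr(v,'tolist') else [round(x,3) for x in v.tolist()]) for k,v in o.items()})
d={}
for n in ("side","top"):
    f=vision.grab_frame(n); d[n]=f; cv2.imwrite(f"pics/{n}0.png",f["color"]); print(n,f["camera_matrix"],f["R"],f["t"])
pickle.dump(d,open("f0.pkl","wb"))
E
```

```text
{'time_s': 0.0, 'joint_pos': [1.272, 0.239, -0.014, 1.319, 0.0, 1.571], 'joint_vel': [-0.001, -0.002, -0.0, -0.002, 0.0, -0.0], 'joint_torque': [-0.0, -53.878, 34.644, 0.018, 0.0, -0.0], 'tcp_pos': [0.154, 0.501, 0.231], 'tool_rot': [0.149, 0.989, -0.001, -0.0], 'contact_force': [-0.108, -0.655, -0.118], 'ft_torque': [-0.04, -0.046, 0.069], 'grasp_force': 0.0, 'opening': 0.08549726442871688}
side [[511.44575802   0.         311.24384072]
 [  0.         511.44575802 202.01827315]
 [  0.           0.           1.        ]] [[-0.99711327 -0.07565976 -0.00638251]
 [-0.04451102  0.65056266 -0.75814708]
 [ 0.06151345 -0.75567442 -0.65205235]] [0.56303736 0.15935866 0.93037474]
top [[508.60569883   0.         314.83074709]
 [  0.         508.60569883 204.48582954]
 [  0.           0.           1.        ]] [[ 0.01756247 -0.99982326  0.00670829]
 [-0.96035132 -0.01873545 -0.27816242]
 [ 0.27823894 -0.00155709 -0.96051063]] [-0.12562671  0.5608237   1.0673134 ]
```

View pics/side0.png

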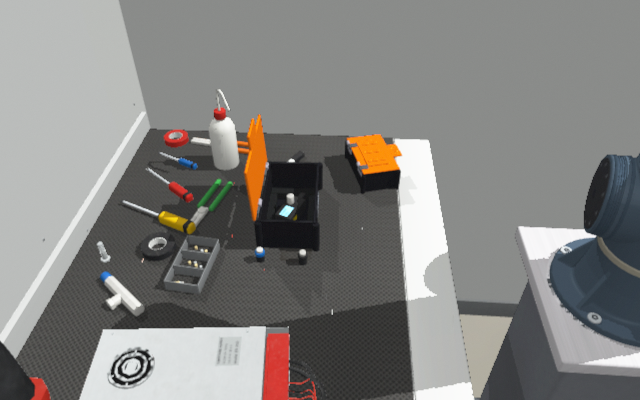

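View pics/top0.png

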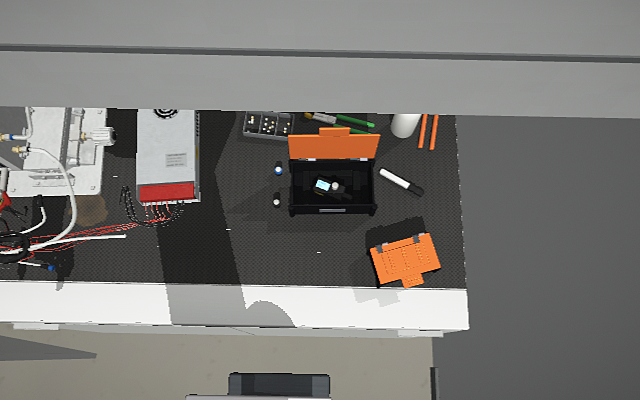

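The side view shows the open black case with upright orange lid at about (285,195). There is a shut orange-topped case at (375,160). The top view shows them at (333,180) and (405,262). The look-alike is the shut one, which is smaller; the target is the open one at top (333,180). I'll check this in a close crop.

Run:
```python
import pickle,cv2,numpy as np
d=pickle.load(open("f0.pkl","rb"))
a=cv2.resize(d["top"]["color"][115:225,265:425],None,fx=5,fy=5,interpolation=cv2.INTER_CUBIC)
b=cv2.resize(d["side"]["color"][110:270,235:335],None,fx=3.75,fy=3.75,interpolation=cv2.INTER_CUBIC)
cv2.imwrite("pics/c1.png",a); cv2.imwrite("pics/c2.png",b)
```

```text
(no output)
```

View pics/c1.png

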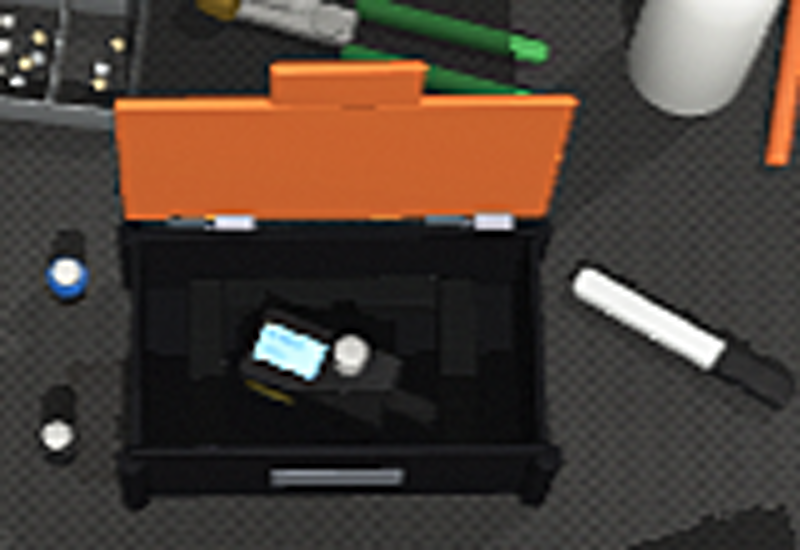

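View pics/c2.png

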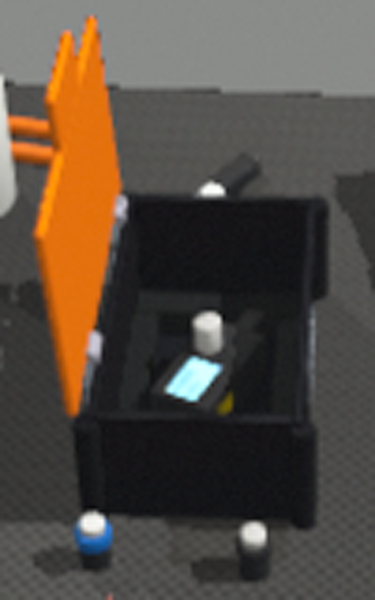

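The target is confirmed: an open case with a sensor with a blue display, a fitting on the +y side, and the marker on the −y side. In the top crop the hinge edge runs (125,218)–(548,216), the lid top corners are (116,100) and (577,98), and the lip edge runs (270,65)–(425,62). I'll fit its pose from these.

```bash
cat > h.py <<'E'
import numpy as np,pickle
from scipy.optimize import least_squares
d=pickle.load(open("f0.pkl","rb"))
def proj(n,X):
    f=d[n]; c=f["R"]@X+f["t"]; p=f["camera_matrix"]@c; return p[:2]/p[2]
def ray(n,u,z):
    f=d[n]; r=f["R"].T@np.linalg.solve(f["camera_matrix"],[*u,1]); C=-f["R"].T@f["t"]; return C+r*(z-C[2])/r[2]
top=lambda x,y:np.array([265+(x+.5)/5-.5,115+(y+.5)/5-.5])
side=lambda x,y:np.array([235+(x+.5)/3.75-.5,110+(y+.5)/3.75-.5])
def W(p,X):
    c,s=np.cos(p[2]),np.sin(p[2]); return np.array([p[0]+c*X[0]-s*X[1],p[1]+s*X[0]+c*X[1],X[2]])
def lid(th,r,y,n): return np.array([.058-r*np.cos(th)+n*np.sin(th),y,.075+r*np.sin(th)+n*np.cos(th)])
E
python3 - <<'E'
from h import *
# lid points: (r,y,n)
L=[("top",(125,218),(0,.098,0)),("top",(548,216),(0,-.098,0)),("top",(116,100),(.116,.098,0)),("top",(577,98),(.116,-.098,0)),
("top",(270,65),(.147,.032,0)),("top",(425,62),(.147,-.032,0)),("side",(38,237),(.116,.098,.003)),("side",(72,413),(0,.098,.003)),("side",(122,195),(0,-.098,0))]
C=[("top",(125,452),(-.055,.095,.075)),("top",(550,450),(-.055,-.095,.075)),("side",(308,418),(-.055,.095,.075)),("side",(326,200),(-.055,-.095,.075))]
pix=lambda n,q:(top if n=="top" else side)(*q)
def res(p):
    r=[proj(n,W(p,lid(p[3],*a)))-pix(n,q) for n,q,a in L]+[proj(n,W(p,np.array(a)))-pix(n,q) for n,q,a in C]
    return np.concatenate(r)
s=least_squares(res,[.6,0,0,1.6],loss="soft_l1")
print(s.x.round(4)); print(res(s.x).reshape(-1,2).round(1).tolist())
p=s.x; np.save("p.npy",p)
print("lip",W(p,lid(p[3],.147,0,.003)),"hinge",W(p,[.058,0,.075]))
print("side far top", [round(v) for v in proj("side",W(p,lid(p[3],.116,-.098,0)))])
for nm,n,q,z in [("blue","top",(67,270),.032),("blackfit","top",(57,435),.032),("mk","top",(590,280),.016),("mk2","top",(785,395),.01),("bottle","top",(690,100),0.0)]: print(nm,ray(n,pix(n,q),z).round(3))
for nm,n,q,z in [("blue","side",(93,525),.032),("blackfit","side",(253,532),.032)]: print(nm,ray(n,pix(n,q),z).round(3))
for q in [(370,250),(440,240),(380,285),(440,265),(410,285)]: print("small",ray("top",q,.06).round(3))
print("bottle top side",ray("side",(222,95),.2).round(3))
E
```

```text
[ 0.6184 -0.1542  0.0279  1.6476]
[[0.0, 0.7], [-0.4, 0.5], [-0.4, 0.4], [0.1, 0.2], [0.2, -0.0], [0.3, 0.4], [-1.2, -0.1], [0.1, 1.9], [0.1, -1.3], [1.2, 0.6], [-0.0, 0.3], [-1.3, 1.1], [-2.4, -0.6]]
lip [ 0.69068544 -0.15222274  0.22133611] hinge [ 0.67641717 -0.15262033  0.075     ]
side far top [259, 114]
blue [ 0.665 -0.025  0.032]
blackfit [ 0.582 -0.024  0.032]
mk [ 0.671 -0.279  0.016]
mk2 [ 0.616 -0.373  0.01 ]
bottle [ 0.774 -0.334  0.   ]
blue [ 0.665 -0.024  0.032]
blackfit [ 0.584 -0.024  0.032]
small [ 0.465 -0.241  0.06 ]
small [ 0.491 -0.399  0.06 ]
small [ 0.387 -0.262  0.06 ]
small [ 0.434 -0.396  0.06 ]
small [ 0.389 -0.328  0.06 ]
bottle top side [ 0.775 -0.306  0.2  ]
```

```bash
cat >> h.py <<'E'
from scipy.spatial.transform import Rotation as Ro
try: P=np.load("p.npy")
except OSError: P=None
PSI=P[2]; H=W(P,[.058,0,.075])
def R_(beta):  # beta: pitch below horizontal, deg; tool y in the lid's plane of motion
    b=np.radians(beta); z=np.array([np.cos(b),0,-np.sin(b)]); y=np.array([np.sin(b),0,np.cos(b)])
    return Ro.from_euler("z",PSI)*Ro.from_matrix(np.c_[np.cross(y,z),y,z])
def at(X,Z,y=0): # X from hinge along case x, Z height
    return H+np.array([np.cos(PSI)*X-np.sin(PSI)*y,np.sin(PSI)*X+np.cos(PSI)*y,Z-.075])
def T_catch(th,beta,s=.018,h=.021,dl=.005,gap=0): # TCP so lip underside edge lies on front finger
    b=np.radians(beta); a=np.array([np.cos(b),-np.sin(b)]); n=np.array([np.sin(b),np.cos(b)])
    L=np.array([-.147*np.cos(th),.075+.147*np.sin(th)])
    q=L+a*(dl+s)+n*(h-gap); return at(*q)
def rows(targets):
    from bench import status
    o=status.get_obs(); R0=Ro.from_quat(o["tool_rot"]); p0=o["tcp_pos"]
    for T,b in targets:
        sh=R0.inv().apply(T-p0)/.4; rv=(R0.inv()*R_(b)).as_rotvec()/np.pi
        print(np.r_[sh,rv].round(3).tolist())
def state():
    from bench import status
    o=status.get_obs(); R=Ro.from_quat(o["tool_rot"]); z=R.as_matrix()[:,2]; c,s_=np.cos(PSI),np.sin(PSI)
    d=o["tcp_pos"]-H; print("t",round(o["time_s"],2),"tcp",o["tcp_pos"].round(4),"X,y,Z",round(c*d[0]+s_*d[1],4),round(-s_*d[0]+c*d[1],4),round(o["tcp_pos"][2],4),"beta",round(np.degrees(np.arcsin(-z[2])),1),"err",np.degrees((R_(np.degrees(np.arcsin(-z[2]))).inv()*R).magnitude()).round(1),"F",o["contact_force"].round(1),"open",round(o["opening"],4),"q",o["joint_pos"].round(2))
E
python3 -c "
from h import *
import numpy as np
rows([(np.array([.154,.501,.33]),90),(np.array([.43,-.152,.33]),90)]); state()"
```

```text
[0.001, -0.001, -0.248, -0.0, 0.0, 0.396]
[-1.139, -1.359, -0.246, -0.0, 0.0, 0.396]
t 0.1 tcp [0.1545 0.5014 0.2308] X,y,Z -0.5035 0.6683 0.2308 beta 89.9 err 71.3 F [-0.7  0.3 -0.1] open 0.0855 q [ 1.27  0.24 -0.01  1.32 -0.    1.57]
```

```bash
python3 -m creep '[[0,0,-0.15,0,0,0.05],[-0.1,-0.12,-0.25,0,0,0.1],[-0.25,-0.3,-0.25,0,0,0.16],[-0.4,-0.45,-0.25,0,0,0.22],[-0.5,-0.6,-0.25,0,0,0.28]]' 0; python3 -c "
from h import *
rows([(np.array([.43,-.152,.3]),90),(np.array([.43,-.152,.18]),35)]); state()"
```

```text
time_s: 0.72
tcp_pos: [0.2493, 0.2795, 0.3305]
tool_rot: [0.557, 0.831, -0.0, 0.0]
contact_force: [1.2, 0.1, 0.9]
opening: 0.0423
grasp_force: 0.0
[-1.169, 0.008, 0.076, 0.0, 0.0, 0.115]
[-1.169, 0.008, 0.376, -0.302, -0.055, 0.106]
t 0.72 tcp [0.2493 0.2795 0.3305] X,y,Z -0.4149 0.4438 0.3305 beta 90.0 err 20.7 F [1.2 0.1 0.9] open 0.0423 q [ 0.84 -0.04 -0.08  1.53 -0.    2.02]
```

```bash
python3 -m creep '[[-0.2,0,0.02,0,0,0.04],[-0.4,0,0.05,-0.05,-0.01,0.08],[-0.55,0,0.1,-0.1,-0.02,0.11],[-0.7,0,0.15,-0.15,-0.03,0.11],[-0.9,0,0.2,-0.2,-0.04,0.11]]'; python3 -c "
from h import *
rows([(np.array([.43,-.152,.18]),35)]); state()"
```

```text
time_s: 1.35
tcp_pos: [0.3601, 0.0159, 0.2682]
tool_rot: [0.663, 0.689, 0.209, 0.204]
contact_force: [1.5, 0.4, -0.2]
opening: 0.0427
grasp_force: 0.0
[-0.425, 0.008, 0.273, -0.117, -0.001, 0.003]
t 1.35 tcp [0.3601 0.0159 0.2682] X,y,Z -0.3115 0.1773 0.2682 beta 56.0 err 0.5 F [ 1.5  0.4 -0.2] open 0.0427 q [ 0.06 -0.51 -0.72  0.77 -0.01  1.58]
```

```bash
python3 -m creep '[[0,0,0,0,0,0]]'; python3 -c "
from h import *
rows([(np.array([.43,-.152,.18]),35)]); state()"
```

```text
time_s: 1.48
tcp_pos: [0.3586, 0.0132, 0.2663]
tool_rot: [0.668, 0.686, 0.206, 0.203]
contact_force: [0.3, -0.6, 0.4]
opening: 0.043
grasp_force: 0.0
[-0.417, 0.02, 0.273, -0.119, 0.001, 0.0]
t 1.48 tcp [0.3586 0.0132 0.2663] X,y,Z -0.3131 0.1746 0.2663 beta 56.4 err 0.2 F [ 0.3 -0.6  0.4] open 0.043 q [ 0.05 -0.51 -0.72  0.78 -0.01  1.59]
```

```bash
python3 -m creep '[[-0.15,0.02,0.08,-0.04,0,0],[-0.28,0.02,0.17,-0.08,0,0],[-0.42,0.02,0.3,-0.12,0,0],[-0.42,0.02,0.34,-0.12,0,0],[-0.42,0.02,0.34,-0.12,0,0]]'; python3 -c "
from h import *
state()
for th,b in [(1.1,72),(0,35)]: print(T_catch(th,b).round(3))
rows([(at(-.04,.34),85),(at(0.0,.25),85)])"
```

```text
time_s: 2.1
tcp_pos: [0.452, -0.1532, 0.1664]
tool_rot: [0.616, 0.64, 0.332, 0.317]
contact_force: [0.2, -0.2, 0.5]
opening: 0.0426
grasp_force: 0.0
t 2.1 tcp [ 0.452  -0.1532  0.1664] X,y,Z -0.2243 0.0057 0.1664 beta 35.3 err 0.8 F [ 0.2 -0.2  0.5] open 0.0426 q [-0.68 -0.12 -1.14 -0.26  0.57  1.1 ]
[ 0.637 -0.154  0.191]
[ 0.56  -0.156  0.079]
[-0.019, 0.621, 0.125, 0.276, -0.003, 0.003]
[-0.021, 0.495, 0.337, 0.276, -0.003, 0.003]
```

```bash
python3 -m creep '[[-0.02,0.15,-0.02,0.05,0,0],[-0.02,0.3,0.02,0.11,0,0],[-0.02,0.45,0.06,0.16,0,0],[-0.02,0.6,0.1,0.22,0,0],[-0.02,0.62,0.13,0.25,0,0]]'; python3 -c "
from h import *
state()
rows([(at(0.0,.33),80),(at(0.012,.275),80),(at(0.014,.19),80)])"
```

```text
time_s: 2.72
tcp_pos: [0.6002, -0.1569, 0.3082]
tool_rot: [0.682, 0.708, 0.135, 0.124]
contact_force: [1.3, -1.5, 0.0]
opening: 0.0426
grasp_force: 0.0
t 2.73 tcp [ 0.6002 -0.1569  0.3082] X,y,Z -0.0764 -0.0021 0.3082 beta 68.8 err 0.8 F [ 1.3 -1.5  0. ] open 0.0426 q [-0.32  0.13 -0.03  1.07  0.14  1.23]
[0.004, 0.198, 0.018, 0.062, -0.004, 0.003]
[0.002, 0.176, 0.157, 0.062, -0.004, 0.003]
[0.0, 0.104, 0.357, 0.062, -0.004, 0.003]
```

```bash
python3 -m creep '[[0,0.15,0,0.04,0,0],[0,0.2,0.02,0.06,0,0],[0,0.18,0.12,0.06,0,0],[0,0.176,0.16,0.06,0,0],[0,0.176,0.16,0.06,0,0]]'
python3 - <<'E'
from h import *
from bench import vision
import cv2
state(); rows([(at(0.014,.19),80)])
f=vision.grab_frame("side"); cv2.imwrite("pics/s3.png",cv2.resize(f["color"][50:270,180:400],None,fx=2.5,fy=2.5))
E
```

```text
time_s: 3.35
tcp_pos: [0.6855, -0.1539, 0.2698]
tool_rot: [0.691, 0.717, 0.068, 0.058]
contact_force: [-0.3, 0.2, -0.8]
opening: 0.0429
grasp_force: 0.0
t 3.35 tcp [ 0.6855 -0.1539  0.2698] X,y,Z 0.009 -0.0016 0.2698 beta 79.7 err 0.9 F [-0.3  0.2 -0.8] open 0.0429 q [-0.25  0.41  0.33  1.31  0.06  1.29]
[0.002, -0.023, 0.199, 0.001, -0.004, 0.003]
```

View pics/s3.png

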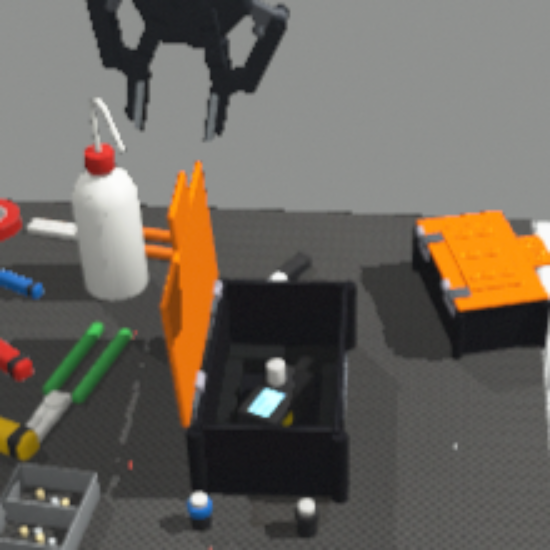

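The picture shows the fingertips at crop (138,130) and (210,138), above and either side of the lip at (182,172), with the bottle clear. I'll descend to straddle it.

```bash
python3 -m creep '[[0,-0.01,0.09,0,0,0],[0,-0.02,0.17,0,0,0],[0,-0.022,0.19,0,0,0],[0,-0.022,0.19,0,0,0]]'
python3 - <<'E'
from h import *
from bench import vision
import cv2
state(); rows([(at(x,.19),80) for x in (0,-.012,-.024,-.036)])
f=vision.grab_frame("side"); cv2.imwrite("pics/s4.png",cv2.resize(f["color"][50:270,180:400],None,fx=2.5,fy=2.5))
E
```

```text
time_s: 3.9
tcp_pos: [0.6916, -0.1547, 0.1971]
tool_rot: [0.691, 0.717, 0.07, 0.061]
contact_force: [-0.4, 0.3, -0.1]
opening: 0.0426
grasp_force: 0.0
t 3.9 tcp [ 0.6916 -0.1547  0.1971] X,y,Z 0.0151 -0.0025 0.1971 beta 79.4 err 0.7 F [-0.4  0.3 -0.1] open 0.0426 q [-0.25  0.44  0.17  1.13  0.06  1.29]
[0.006, -0.04, 0.011, 0.003, -0.004, 0.002]
[0.007, -0.07, 0.005, 0.003, -0.004, 0.002]
[0.007, -0.099, -0.0, 0.003, -0.004, 0.002]
[0.007, -0.129, -0.006, 0.003, -0.004, 0.002]
```

View pics/s4.png

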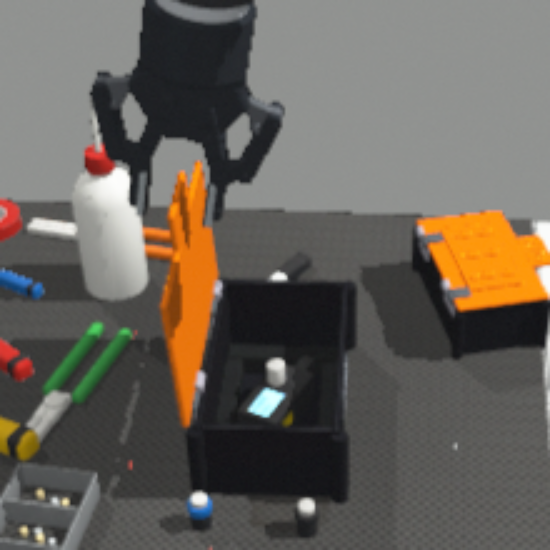

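Two fingers straddle the lip with no contact: the rear tip is at (140,215) and the front tip at (212,215). I'll push forward slowly with the rear finger.

```bash
python3 -m creep '[[0,-0.015,0.02,0,0,0],[0.002,-0.03,0.025,0,0,0],[0.004,-0.04,0.03,-0.004,0,0],[0.006,-0.055,0.03,-0.008,0,0],[0.006,-0.07,0.03,-0.011,0,0]]';  python3 -c "
from h import *
state(); rows([(at(-.025,.182),78),(at(-.032,.181),77),(at(-.038,.18),76),(at(-.044,.18),76)])"
```

```text
time_s: 4.58
tcp_pos: [0.6658, -0.1529, 0.1786]
tool_rot: [0.69, 0.715, 0.082, 0.072]
contact_force: [0.3, 0.7, -0.0]
opening: 0.0427
grasp_force: 0.2
t 4.58 tcp [ 0.6658 -0.1529  0.1786] X,y,Z -0.0106 0.0001 0.1786 beta 77.4 err 0.8 F [ 0.3  0.7 -0. ] open 0.0427 q [-0.26  0.38  0.02  1.01  0.07  1.28]
[0.0, -0.033, -0.016, 0.003, -0.004, 0.002]
[0.0, -0.051, -0.017, -0.003, -0.004, 0.002]
[0.001, -0.066, -0.018, -0.008, -0.004, 0.002]
[0.001, -0.081, -0.021, -0.008, -0.004, 0.002]
```

```bash
python3 -m creep '[[0,-0.015,-0.003,0,0,0],[0,-0.03,-0.008,0,0,0],[0,-0.045,-0.012,-0.002,0,0],[0,-0.058,-0.015,-0.004,0,0]]';  python3 - <<'E'
from h import *
from bench import vision
import cv2
state(); f=vision.grab_frame("side"); cv2.imwrite("pics/s5.png",cv2.resize(f["color"][70:230,220:340],None,fx=3.5,fy=3.5))
rows([(at(-.038,.18),76),(at(-.044,.18),76)])
E
```

```text
time_s: 5.08
tcp_pos: [0.642, -0.1538, 0.1793]
tool_rot: [0.69, 0.715, 0.086, 0.076]
contact_force: [-0.0, 0.2, 0.2]
opening: 0.0426
grasp_force: 0.1
t 5.08 tcp [ 0.642  -0.1538  0.1793] X,y,Z -0.0345 -0.0002 0.1793 beta 76.8 err 0.8 F [-0.   0.2  0.2] open 0.0426 q [-0.27  0.33 -0.05  0.98  0.08  1.27]
[0.001, -0.006, -0.003, -0.004, -0.004, 0.002]
[0.001, -0.021, -0.007, -0.004, -0.004, 0.002]
```

View pics/s5.png

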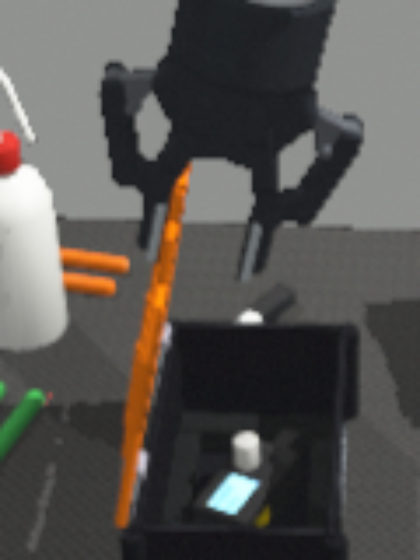

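The lid leans forward between the fingers with the rear finger against it, lip top at crop (187,165). I'll add a lid-angle estimator by matching the lid's silhouette, and push on.

```bash
cat >> h.py <<'E'
def theta():
    from bench import vision
    import cv2
    f=vision.grab_frame("side"); hsv=cv2.cvtColor(f["color"],cv2.COLOR_BGR2HSV)
    m=cv2.inRange(hsv,(5,150,90),(20,255,255)); m[:,335:]=0; m[:,:238]=0
    best=[]
    for th in np.arange(0,1.8,.01):
        M=np.zeros_like(m)
        for r0,r1,w in ((0,.116,.098),(.11,.147,.032)):
            pts=np.array([proj("side",W(P,lid(th,r,y,n))) for r in (r0,r1) for y in (-w,w) for n in (0,.008)])
            cv2.fillConvexPoly(M,cv2.convexHull(pts.round().astype(np.int32)),255)
        M[:,335:]=0; M[:,:238]=0
        best.append(((M&m>0).sum()/((M|m)>0).sum(),th))
    print("theta",max(best))
E
python3 -m creep '[[0,-0.01,-0.004,-0.004,0,0],[0,-0.022,-0.008,-0.006,0,0]]';  python3 -c "
from h import *
theta(); state(); rows([(at(-.044,.18),74),(at(-.05,.178),72),(at(-.056,.176),72)])"
```

```text
time_s: 5.38
tcp_pos: [0.6327, -0.1541, 0.1804]
tool_rot: [0.689, 0.714, 0.093, 0.083]
contact_force: [0.0, 0.6, 0.2]
opening: 0.0425
grasp_force: 0.1
theta (np.float64(0.5753275109170306), np.float64(1.32))
t 5.42 tcp [ 0.632  -0.1542  0.1805] X,y,Z -0.0444 -0.0003 0.1805 beta 75.7 err 0.8 F [-1.4 -0.8 -0. ] open 0.0423 q [-0.28  0.3  -0.09  0.94  0.09  1.27]
[0.001, 0.001, 0.001, -0.01, -0.004, 0.002]
[0.001, -0.015, 0.003, -0.021, -0.004, 0.002]
[0.001, -0.031, 0.004, -0.021, -0.004, 0.002]
```

```bash
python3 -m creep '[[0,0,0,-0.004,0,0],[0,-0.005,0,-0.008,0,0]]';  python3 -c "
from h import *
theta(); state()
for th in (1.2,1.1,1.0): rows([(T_catch(th,72,.025),72)])"
```

```text
time_s: 5.68
tcp_pos: [0.6313, -0.1543, 0.1799]
tool_rot: [0.688, 0.713, 0.102, 0.092]
contact_force: [0.3, 0.9, 0.5]
opening: 0.0425
grasp_force: 0.0
theta (np.float64(0.6819672131147541), np.float64(1.25))
t 5.72 tcp [ 0.6306 -0.1542  0.1797] X,y,Z -0.0458 -0.0003 0.1797 beta 74.2 err 0.8 F [-1.   0.6  0.1] open 0.0424 q [-0.28  0.29 -0.12  0.9   0.1   1.26]
[0.0, 0.059, -0.01, -0.012, -0.004, 0.002]
[0.001, 0.023, -0.005, -0.012, -0.004, 0.002]
[0.001, -0.013, 0.004, -0.012, -0.004, 0.002]
```

```bash
python3 -m creep '[[0,0,0,0,0,0],[0,0,0,0,0,0]]';  python3 -c "
from h import *
theta(); state()"; python3 -m creep '[[0,0,0,0,0,0],[0,0,0,0,0,0]]';  python3 -c "
from h import *
theta(); state()
rows([(T_catch(th,72,.025),72) for th in (1.1,1.05,1.0)])"
```

```text
time_s: 5.98
tcp_pos: [0.6312, -0.1542, 0.1799]
tool_rot: [0.688, 0.713, 0.102, 0.091]
contact_force: [0.2, -0.4, -0.7]
opening: 0.0428
grasp_force: 0.0
theta (np.float64(0.7477036129822413), np.float64(1.1500000000000001))
t 6.03 tcp [ 0.6313 -0.1542  0.18  ] X,y,Z -0.0452 -0.0004 0.18 beta 74.3 err 0.8 F [ 0.3 -0.1  0. ] open 0.0427 q [-0.28  0.29 -0.12  0.9   0.09  1.26]
time_s: 6.28
tcp_pos: [0.6311, -0.1542, 0.1798]
tool_rot: [0.688, 0.713, 0.102, 0.091]
contact_force: [-0.4, -0.5, 0.1]
opening: 0.0425
grasp_force: 0.2
theta (np.float64(0.7734724292101341), np.float64(1.06))
t 6.33 tcp [ 0.6311 -0.1542  0.1798] X,y,Z -0.0453 -0.0003 0.1798 beta 74.3 err 0.8 F [-1.2  0.2 -0.1] open 0.0427 q [-0.28  0.29 -0.12  0.9   0.09  1.26]
[0.001, 0.022, -0.005, -0.013, -0.004, 0.002]
[0.001, 0.004, -0.001, -0.013, -0.004, 0.002]
[0.001, -0.014, 0.004, -0.013, -0.004, 0.002]
```

```bash
python3 -m creep '[[0,0,0,0,0,0],[0,0,0,0,0,0],[0,0,0,0,0,0]]';  python3 -c "
from h import *
theta(); state()
rows([(T_catch(th,b,.025),b) for th,b in ((1.05,70),(1.0,67),(.95,64),(.9,61),(.85,59),(.8,57))])"
```

```text
time_s: 6.7
tcp_pos: [0.6311, -0.1542, 0.1799]
tool_rot: [0.688, 0.713, 0.102, 0.091]
contact_force: [0.5, 0.2, -0.1]
opening: 0.0428
grasp_force: 0.2
theta (np.float64(0.7722084367245657), np.float64(1.06))
t 6.75 tcp [ 0.6311 -0.1542  0.1799] X,y,Z -0.0454 -0.0003 0.1799 beta 74.3 err 0.8 F [-0.3  0.7  0.5] open 0.0423 q [-0.28  0.29 -0.12  0.9   0.09  1.26]
[0.001, 0.006, -0.002, -0.024, -0.004, 0.002]
[0.001, -0.008, -0.001, -0.04, -0.004, 0.002]
[0.001, -0.022, 0.002, -0.057, -0.004, 0.002]
[0.001, -0.035, 0.005, -0.074, -0.004, 0.001]
[0.001, -0.05, 0.01, -0.085, -0.004, 0.001]
[0.001, -0.064, 0.016, -0.096, -0.004, 0.001]
```

The lid is caught: stopped at 1.06 rad, where the geometry predicted contact, and it stayed there for 0.4 s. Now I'll lower it.

```bash
python3 -m creep '[[0.001,-0.003,-0.001,-0.018,0,0],[0.001,-0.01,-0.001,-0.036,0,0],[0.001,-0.022,0.002,-0.055,0,0],[0.001,-0.035,0.005,-0.072,0,0],[0.001,-0.05,0.01,-0.085,0,0]]';  python3 -c "
from h import *
theta(); state()
rows([(T_catch(th,b,.024),b) for th,b in ((.85,59),(.8,57),(.75,54),(.7,52),(.65,50),(.6,48))])"
```

```text
time_s: 7.38
tcp_pos: [0.6126, -0.1544, 0.1708]
tool_rot: [0.669, 0.693, 0.197, 0.183]
contact_force: [-0.4, 0.3, -0.6]
opening: 0.0424
grasp_force: 0.1
theta (np.float64(0.8008580622095102), np.float64(0.87))
t 7.42 tcp [ 0.6107 -0.154   0.1693] X,y,Z -0.0657 0.0005 0.1693 beta 58.9 err 0.8 F [-2.8 -0.3 -2.2] open 0.0425 q [-0.34  0.13 -0.48  0.45  0.2   1.24]
[-0.001, 0.006, -0.002, 0.0, -0.004, 0.001]
[-0.001, -0.009, -0.001, -0.011, -0.004, 0.001]
[-0.001, -0.024, 0.001, -0.027, -0.004, 0.0]
[-0.001, -0.039, 0.005, -0.039, -0.004, 0.0]
[-0.001, -0.054, 0.009, -0.05, -0.004, 0.0]
[-0.001, -0.068, 0.014, -0.061, -0.004, 0.0]
```

```bash
python3 -m creep '[[0,-0.005,-0.001,-0.01,0,0],[0,-0.017,0,-0.022,0,0],[0,-0.03,0.003,-0.034,0,0],[0,-0.043,0.006,-0.045,0,0],[0,-0.056,0.01,-0.055,0,0]]';  python3 -c "
from h import *
theta(); state()
rows([(T_catch(th,b,.023),b) for th,b in ((.65,50),(.6,48),(.55,46),(.5,45),(.45,44),(.4,42))])"
```

```text
time_s: 8.05
tcp_pos: [0.5959, -0.155, 0.1558]
tool_rot: [0.651, 0.673, 0.255, 0.239]
contact_force: [0.3, 0.3, 0.4]
opening: 0.0429
grasp_force: 0.3
theta (np.float64(0.8011869436201781), np.float64(0.67))
t 8.1 tcp [ 0.5944 -0.1545  0.1543] X,y,Z -0.082 0.0004 0.1543 beta 49.1 err 0.8 F [-1.3  0.5 -1.9] open 0.0429 q [-0.4   0.09 -0.72  0.1   0.29  1.24]
[-0.001, 0.001, -0.005, 0.005, -0.004, -0.0]
[-0.001, -0.014, -0.002, -0.006, -0.004, -0.0]
[-0.001, -0.03, 0.001, -0.017, -0.004, -0.0]
[-0.001, -0.046, 0.006, -0.023, -0.004, -0.0]
[-0.001, -0.062, 0.012, -0.028, -0.004, -0.0]
[-0.001, -0.076, 0.017, -0.04, -0.004, -0.0]
```

```bash
python3 -m creep '[[0,-0.01,-0.002,-0.005,0,0],[0,-0.022,0,-0.01,0,0],[0,-0.034,0.003,-0.016,0,0],[0,-0.047,0.007,-0.021,0,0],[0,-0.06,0.012,-0.025,0,0]]';  python3 -c "
from h import *
theta(); state()
rows([(T_catch(th,b,.022),b) for th,b in ((.45,44),(.4,43),(.35,43),(.3,43),(.25,42),(.2,42))])"
```

```text
time_s: 8.72
tcp_pos: [0.5811, -0.1554, 0.1365]
tool_rot: [0.641, 0.663, 0.281, 0.265]
contact_force: [-1.1, -0.3, -0.4]
opening: 0.0429
grasp_force: 0.4
theta (np.float64(0.8013946280991735), np.float64(0.48))
t 8.78 tcp [ 0.5801 -0.1551  0.1353] X,y,Z -0.0963 0.0002 0.1353 beta 44.6 err 0.8 F [-1.5  0.2 -2. ] open 0.0426 q [-0.43  0.1  -0.86 -0.12  0.33  1.24]
[-0.0, -0.004, -0.004, -0.003, -0.004, -0.0]
[-0.001, -0.02, 0.002, -0.009, -0.004, -0.0]
[-0.001, -0.037, 0.009, -0.009, -0.004, -0.0]
[-0.001, -0.053, 0.017, -0.009, -0.004, -0.0]
[-0.001, -0.068, 0.025, -0.015, -0.004, -0.001]
[-0.001, -0.084, 0.035, -0.015, -0.004, -0.001]
```

```bash
python3 -m creep '[[0,-0.011,0,-0.003,0,0],[0,-0.022,0.003,-0.006,0,0],[0,-0.033,0.008,-0.008,0,0],[0,-0.044,0.013,-0.009,0,0],[0,-0.055,0.018,-0.01,0,0]]';  python3 -c "
from h import *
theta(); state()
rows([(T_catch(th,b,.022),b) for th,b in ((.3,43),(.25,42),(.2,42),(.15,42),(.1,42),(.05,42),(0,42))])"
```

```text
time_s: 9.4
tcp_pos: [0.5704, -0.1555, 0.1153]
tool_rot: [0.637, 0.658, 0.292, 0.275]
contact_force: [0.6, -0.5, -0.6]
opening: 0.0429
grasp_force: 0.3
theta (np.float64(0.8274293920536142), np.float64(0.32))
t 9.45 tcp [ 0.5699 -0.1552  0.1145] X,y,Z -0.1066 0.0004 0.1145 beta 42.8 err 0.8 F [-1.6  0.4 -2.3] open 0.0428 q [-0.45  0.14 -0.94 -0.27  0.36  1.23]
[-0.001, 0.002, -0.001, 0.001, -0.004, -0.001]
[-0.001, -0.013, 0.006, -0.005, -0.004, -0.001]
[-0.001, -0.029, 0.015, -0.005, -0.004, -0.001]
[-0.001, -0.045, 0.025, -0.005, -0.004, -0.001]
[-0.001, -0.06, 0.036, -0.005, -0.004, -0.001]
[-0.002, -0.074, 0.048, -0.005, -0.004, -0.001]
[-0.002, -0.088, 0.06, -0.005, -0.004, -0.001]
```

```bash
python3 -m creep '[[0,-0.007,0.003,-0.001,0,0],[0,-0.014,0.006,-0.002,0,0],[0,-0.021,0.01,-0.003,0,0],[0,-0.029,0.015,-0.004,0,0],[0,-0.037,0.02,-0.005,0,0]]';  python3 -c "
from h import *
theta(); state()
rows([(T_catch(th,b,.022),b) for th,b in ((.15,42),(.1,42),(.05,42),(0,42),(-.05,42),(-.1,42))])"
```

```text
time_s: 10.07
tcp_pos: [0.5662, -0.1554, 0.099]
tool_rot: [0.635, 0.656, 0.297, 0.28]
contact_force: [-2.5, 1.0, -0.4]
opening: 0.0432
grasp_force: 0.6
theta (np.float64(0.8280459770114943), np.float64(0.2))
t 10.12 tcp [ 0.5659 -0.1553  0.0984] X,y,Z -0.1106 0.0004 0.0984 beta 41.9 err 0.8 F [-0.3  0.8 -1.1] open 0.0429 q [-0.46  0.18 -0.99 -0.38  0.37  1.23]
[-0.001, -0.008, 0.005, 0.0, -0.004, -0.001]
[-0.001, -0.024, 0.016, 0.0, -0.004, -0.001]
[-0.001, -0.038, 0.027, 0.0, -0.004, -0.001]
[-0.002, -0.052, 0.039, 0.0, -0.004, -0.001]
[-0.002, -0.065, 0.052, 0.0, -0.004, -0.001]
[-0.002, -0.078, 0.065, 0.0, -0.004, -0.001]
```

```bash
python3 -m creep '[[0,-0.007,0.004,0,0,0],[0,-0.014,0.008,0,0,0],[0,-0.021,0.013,0,0,0],[0,-0.028,0.018,0,0,0],[0,-0.035,0.024,0,0,0]]';  python3 -c "
from h import *
theta(); state()
rows([(T_catch(th,b,.022),b) for th,b in ((.05,42),(0,42),(-.05,42),(-.1,42))])"
```

```text
time_s: 10.75
tcp_pos: [0.5641, -0.1554, 0.0822]
tool_rot: [0.635, 0.656, 0.297, 0.28]
contact_force: [-0.2, -0.6, -1.1]
opening: 0.0429
grasp_force: 0.7
theta (np.float64(0.8418169367724264), np.float64(0.09))
t 10.8 tcp [ 0.5639 -0.1553  0.0817] X,y,Z -0.1126 0.0005 0.0817 beta 41.9 err 0.8 F [ 0.1 -0.3 -2.3] open 0.0428 q [-0.46  0.22 -1.02 -0.45  0.37  1.23]
[-0.001, -0.004, 0.003, 0.0, -0.004, -0.001]
[-0.001, -0.018, 0.015, 0.0, -0.004, -0.001]
[-0.002, -0.031, 0.027, 0.0, -0.004, -0.001]
[-0.002, -0.044, 0.041, 0.0, -0.004, -0.001]
```

```bash
python3 -m creep '[[0,-0.004,0.003,0,0,0],[0,-0.008,0.006,0,0,0],[0,-0.012,0.009,0,0,0],[0,-0.016,0.012,0,0,0],[0,-0.02,0.015,0,0,0]]';  python3 -c "
from h import *
theta(); state()"; python3 -m creep '[[0,-0.003,0.003,0,0,0],[0,-0.006,0.006,0,0,0],[0,-0.009,0.009,0,0,0],[0,-0.012,0.012,0,0,0],[0,-0.015,0.015,0,0,0]]';  python3 -c "
from h import *
theta(); state()"
```

```text
time_s: 11.42
tcp_pos: [0.5635, -0.1553, 0.0726]
tool_rot: [0.635, 0.656, 0.297, 0.28]
contact_force: [0.0, 0.2, -0.4]
opening: 0.0423
grasp_force: 0.0
theta (np.float64(0.8398190045248869), np.float64(0.02))
t 11.47 tcp [ 0.5634 -0.1553  0.0724] X,y,Z -0.1131 0.0005 0.0724 beta 41.9 err 0.8 F [-0.7  0.  -0.3] open 0.0427 q [-0.46  0.25 -1.04 -0.49  0.37  1.23]
time_s: 12.1
tcp_pos: [0.5637, -0.1552, 0.0639]
tool_rot: [0.635, 0.656, 0.297, 0.28]
contact_force: [0.4, -0.1, 0.1]
opening: 0.0426
grasp_force: 0.0
theta (np.float64(0.834878986654603), np.float64(0.02))
t 12.15 tcp [ 0.5637 -0.1551  0.0638] X,y,Z -0.1127 0.0006 0.0638 beta 41.9 err 0.8 F [-0.3  0.4  1. ] open 0.0429 q [-0.46  0.28 -1.05 -0.53  0.37  1.23]
```

The lid is shut: the finger force is 0 and theta is steady while the finger dropped a further 9 mm. I'll withdraw back and slightly upward, so both gaps grow.

```bash
python3 -m creep '[[0,-0.008,-0.02,0,0,0],[0,-0.02,-0.05,0,0,0],[0,-0.034,-0.09,0,0,0],[0,-0.054,-0.14,0,0,0],[0,-0.07,-0.19,0,0,0]]';  python3 -c "
from h import *
theta(); state(); rows([(np.array([.42,-.152,.28]),45)])"
```

```text
time_s: 12.78
tcp_pos: [0.4868, -0.158, 0.0943]
tool_rot: [0.635, 0.656, 0.297, 0.28]
contact_force: [-0.3, -0.4, -0.6]
opening: 0.0429
grasp_force: 0.0
theta (np.float64(0.8746606334841629), np.float64(0.02))
t 12.82 tcp [ 0.485  -0.1575  0.0945] X,y,Z -0.1914 0.0005 0.0945 beta 41.9 err 0.8 F [-2.   1.9  0.2] open 0.0428 q [-0.58  0.09 -1.12 -0.38  0.45  1.14]
[0.024, 0.237, -0.43, 0.017, -0.004, -0.001]
```

Clear of the lip. I'll rise away and check.

```bash
python3 -m creep '[[0,0.08,-0.1,0.02,0,0],[0,0.16,-0.2,0.04,0,0],[0,0.24,-0.3,0.05,0,0],[0,0.26,-0.33,0.05,0,0],[0,0.26,-0.33,0.05,0,0]]';  python3 - <<'E'
from h import *
from bench import vision
import cv2
theta(); state()
f=vision.grab_frame("side"); cv2.imwrite("pics/s9.png",cv2.resize(f["color"][80:280,220:420],None,fx=3,fy=3))
E
```

```text
time_s: 13.45
tcp_pos: [0.4603, -0.1618, 0.2636]
tool_rot: [0.654, 0.677, 0.245, 0.232]
contact_force: [-0.1, 0.1, -0.2]
opening: 0.0427
grasp_force: 0.0
theta (np.float64(0.8753111563702195), np.float64(0.02))
t 13.5 tcp [ 0.4596 -0.1612  0.261 ] X,y,Z -0.217 -0.0026 0.261 beta 50.7 err 0.7 F [ 0.6  0.1 -0.7] open 0.0427 q [-0.57 -0.24 -0.65  0.57  0.37  1.08]
```

View pics/s9.png

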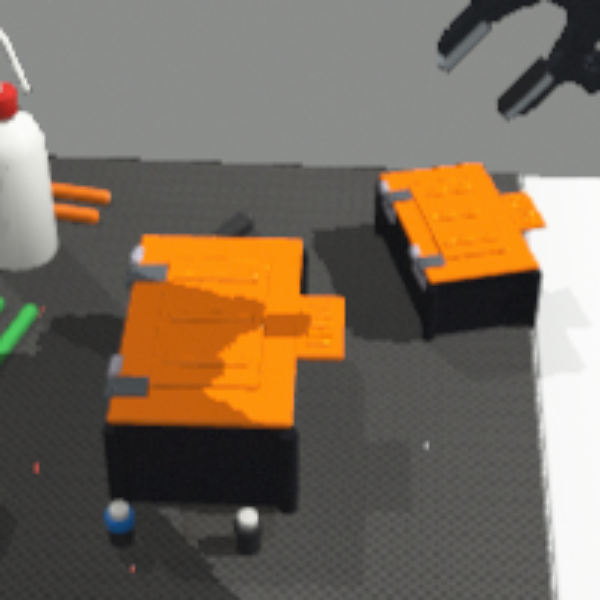

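The picture shows the lid flat on the case, with the lip at (325,325). The fittings at (118,520) and (247,525) are in place, the marker at (235,225) has not moved, and the gripper at top right is well clear. I'll let it settle and hand in.

```bash
python3 -m creep '[[0,0,0,0,0,0],[0,0,0,0,0,0]]' >/dev/null; python3 -c "
from bench import robot
print(robot.sign_off())"
```

```text
the job is handed in; nothing more can be done
None
```

I handed the job in at about 14 s of robot time: the lid was tipped forward, caught at about 1.06 rad, lowered on its lip until shut, and the gripper withdrawn clear. The last side view showed the fittings and marker in place; I couldn't see the sensor under the closed lid, and sign-off gave no verdict.

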